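# Lay out the kit and open the screw jar

## Task

Lay the steel bracket flat in the long compartment of the green parts tray and the orange triangular pry tool flat in the compartment with the orange triangle, pointing the same way as that triangle. Then unscrew the tight blue cap of the screw jar anticlockwise (seen from above) with the jar braced in its holder, stop turning once the threads let go, and lift the cap straight up until it is just clear of the rim. Finish while still gripping the cap level just above the open jar, with the jar still seated in its holder and the phone case and glass panel left where they were.

Things in the scene. Friction and masses are not known exactly. Their poses are not given: they have to be found in the camera images.
- tray: Fixed green parts tray, 92 x 90 mm (x, y), origin under its centre; floor top at z 4 mm, walls 4 mm thick, tops at z 11 mm. Long compartment 84 x 28 mm inside (long along tray x) on the -y side; square one 58 x 50 mm at +y, +x with an orange triangle painted on its floor; the third, small one (22 x 50 mm, a few screws) is not used.
- long_slot (a point): Centre of the long compartment, on its floor.
- tri_slot (a point): Centre of the painted orange triangle, on the floor of the square compartment.
- tri_point (a point): Where the point of the pry tool belongs: 22 mm along tray +x from tri_slot.
- mat: Fixed thin black screw mat, 150 x 190 x 4 mm, on which the bracket and pry tool start (it does not hold them noticeably). Origin at the centre of its underside.
- bracket: Loose flat steel bracket: strip 72 x 18 x 4 mm (long along its x) with a raised block 24 x 12 mm (x by y) in the middle, from z 3 to z 12 mm, to grip across its y. Origin at the centre of its underside; it may lie either way round in the compartment.
- pry: Loose orange triangular pry tool: equilateral plate 4 mm thick, corners 24 mm from the centre, one corner (the point) towards its +x; raised grip rib 22 x 12 mm (x by y) in the middle, from z 3 to z 12 mm, to grip across its y. Origin at the centre of its underside.
- pry_point (a point): The point of the pry tool, 22 mm from its centre along its +x.
- holder: Fixed grey jar holder on the surface, base plate 105 x 105 x 8 mm with 16 mm high walls round a square pocket 61 mm wide (floor at z 8 mm, wall tops at 24 mm) that braces the jar against turning. White mark on its +x wall, orange mark on its +y wall at 74 degrees anticlockwise from the white. Origin at the centre of its underside.
- jar: Loose clear screw jar (about 0.35 kg) standing in the holder, square body 58 x 58 mm, shoulder at z 52 mm, white neck of 34 mm diameter with a rim at z 82 mm (its seal springs up to 85 mm once open); origin at the centre of its underside. Two thread lugs on the neck lock the cap; it stays down if not lifted by the locked cap.
- cap: Loose blue ribbed 12-sided screw cap, 53 mm across its flats, 24 mm high, origin at the centre of its lower edge, z up. On the jar its lower edge is at jar z 66 mm, 14 mm above the shoulder; 19 mm of lift clears the rim. A sprung seal holds it tight (20 N upwards, about 0.4 N m to turn); turning does not raise it, but once free it is pushed up 2 to 3 mm and lifts straight off.
- cap_mark (a point): Outer end of the white stripe on the cap's top, 25 mm along cap +x (a flat is centred 15 degrees from it), 24 mm above its lower edge. Angle of the stripe from jar +x, anticlockwise from above: -9 to +12 degrees when shut, free from about 50, middle of the free range about 75, hard stop at about 105.
- phone_case: Loose cracked navy phone case 150 x 76 x 10 mm, to be left alone.
- glass_panel: Loose smoky glass rear panel 148 x 72 x 6 mm, to be left alone.
Mind the look-alikes: they are no part of the job. Of the things shaped like the cap, the blue one is meant.

How it is judged:
On the way, in this order (a step that is already met when the one before it is completed fails the run):
1. bracket and pry tool lie flat in their compartments, released (horizontal distance between bracket and long_slot below 0.01 m and z of each of bracket, pry in the frame of tray below 0.0065 m and angle between the x axis of bracket and the x axis of tray, either way round below 0.2 rad and angle between each of bracket, pry's own z axis and vertical below 0.1 rad and horizontal distance between pry and tri_slot below 0.012 m and horizontal distance between pry_point and tri_point below 0.016 m and contact force between the fingers and bracket below 0.1 N and contact force between the fingers and pry below 0.1 N), for 0.2 s.
2. the cap is turned anticlockwise to where its threads let go, jar seated (y of cap_mark in the frame of jar above 0.0185 m and z of jar in the frame of holder below 0.012 m and angle between jar's own z axis and vertical below 0.08 rad), for 0.1 s.
At the end, for the whole second after the job is handed in: Both parts flat in their compartments (bracket within 10 mm, 11 deg; pry tool 12 mm, its point 16 mm), released; jar seated; cap gripped, still, level within 8 deg, centred within 12 mm, its lower edge 1 to 35 mm above the rim, turned at most 120 deg from shut (all of step 1 and z of jar in the frame of holder below 0.012 m and angle between jar's own z axis and vertical below 0.08 rad and z of cap in the frame of jar between 0.083 and 0.117 m and horizontal distance between cap and jar below 0.012 m and angle between cap's own z axis and vertical below 0.15 rad and x of cap_mark in the frame of jar above -0.0125 m and y of cap_mark in the frame of jar above 0.01 m and contact force between the fingers and cap above 2 N and contact force between cap and jar below 0.1 N and linear speed of cap below 0.02 m/s); the arm keeps its last pose, push and grip.
It fails at once if the jar is pulled out of its holder or tipped (z of jar in the frame of holder above 0.018 m or angle between jar's own z axis and vertical above 0.15 rad).
It fails at once if the phone case or glass panel is disturbed (distance of any of phone_case, glass_panel from where it was at the start of the episode above 0.02 m).
It also fails if it takes over 64 s, if anything falls off the work surface, if the arm or the gripper's body presses on something with over 40 N, if the wrist force passes 120 N, or if a joint passes its speed limit or range.

## Robot

A 6-joint arm with a two-finger parallel gripper is mounted at the origin on the work surface. World frame = base frame: x ahead of the robot, y to its left, z up, the work surface at z = 0. Lengths are in m, angles in rad, forces in N, time in s.
With the tool pointing down it reaches from about 0.25 to 0.775 m from the base axis. Payload 8.9 kg.
Tool frame: the origin (TCP) lies at the very end of the fingers, on their centre line; the grasp point (between the pads) lies 19 mm behind it; z points along the fingers, x is the direction in which the jaws open and shut, and the axes are right-handed (so a half turn about z gives the same grasp; the last joint's range is limited). The gripper opens to 85 mm and grips with 20 to 120 N. Pads are 22 mm wide; open, the fingers measure 114 mm over their backs; the gripper's body (76 mm by 85 mm) begins 54 mm behind the grasp point. The pads swing forward as they close: fully open they stand 13 mm farther back than shut.
Start: joints at [1.079, 0.291, -0.153, 1.127, 0, 1.431], TCP at [0.181, 0.493, 0.231] pointing down, gripper open.
Joint ranges: [-2.52, 2.52], [-0.91, 1.74], [-1.3, 1.37], [-1.96, 2.02], [-1.52, 1.47], [-3.14, 3.14]. Speed limits (rad/s): [2.22, 2.22, 2.79, 3.14, 3.14, 3.14].

## Interface

Orientations are given as a rotation vector (axis times angle).
In Python, from bench import sensors, read_camera, get_calibration, ctrl gives the robot as it stands. The module is installed in compiled form; this text tells all that it offers.
- The arm moves only by the tool arm_command, never from a script. Its argument "motion" is a list of rows, each an object with "turn": the turn, a rotation vector about the tool's x, y, z in rad, a list of three; "translation": the shift along the tool's x, y, z in cm, a list of three; "grip": the finger opening in cm, from 0 to 8.54. In form: [{"turn": [ax, ay, az], "translation": [dx, dy, dz], "grip": grip}, ...]. A call has exactly 10 rows; each row shifts and turns the commanded pose from where the row before left it, along the tool's axes as they then stand; what a row does not reach is not made up. A row lasts 1/12 s, in which the tool goes at most 41.7 mm and 7.16 degrees, less where a joint would pass 70% of its speed; a pose out of reach is approached as far as the arm can. A call is refused whole if a number of a shift passes 4.17 or a number of a turn 0.125, either way. A call with a gripper value outside its range is refused whole. The fingers move at their own pace and stop on an object; the grip force is fixed at half the most. Time passes only in rows, so rows that do not move let the fingers close, or fill a call up. It gives the time, the measured TCP pose, the force and the opening at its end, in the units of the state.
- sensors.get_obs(): the state, without advancing time (a new reading comes with each control period).
- read_camera(name): name is "scene" or "side" or "wrist"; returns (picture, depth): 420x560x3 uint8, red, green, blue; 420x560 float32, m along the optical axis (not along the pixel's ray), 0 where there is no reading.
- get_calibration(name): a dict with "fx", "fy", "cx", "cy" (pixels), "k1" (the pictures are not rectified: a ray, as slopes to the right and down, at radius r is drawn at 1 + k1 r^2 times it, then the intrinsics apply), "extrinsics" (4x4, takes a point from camera to world coordinates). Camera axes: x right, y down, z forward; pixel columns grow to the right and rows downward; lengths in m; the calibration is good to about 2 mm. A picture is of the moment at which its call begins: read the wrist's pose just before it. get_calibration takes no time and is no camera call; for the wrist camera it gives the pose at the moment of the call.
- ctrl.hand_in(): hands the job in, once; it reports no verdict.
The state is a dict: "time": time; "q": joint angles; "qvel": joint speeds; "joint_torque": joint torques, N m; "tcp_pos": TCP position; "orientation": TCP orientation; "contact_force": force on the tool from outside, world axes, zero at the start; "ft_torque": the same for the moment, N m; "grip_width": finger opening in m.
Only numpy, scipy, OpenCV 4.12 (cv2) and the standard library are available. Lean on these libraries where they do the work, as an engineer would, in place of code of your own. Each camera call takes 0.05 s, during which the arm holds its last target.

## Working session

There is one attempt and no reset: what is moved stays moved. The work goes in short steps, Python scripts to look and compute and a tool call to move; the robot and the scene stay as the last step left them, time stands still between calls to the robot, and variables do not carry over. Pictures are saved under pics/ and viewed, and the job is handed in when it is done.

Besides the shell and the picture viewer there is one more tool, called after "Request:" as a command line: name --argument value ..., lists and objects as JSON in quotes. arm_command: Moves the arm, as the interface text tells. Its arguments: {"type":"object","properties":{"motion":{"type":"array","items":{"type":"object","properties":{"turn":{"type":"array","items":{"type":"number"}},"translation":{"type":"array","items":{"type":"number"}},"grip":{"type":"number"}}}}},"required":["motion"]}

```bash
mkdir -p pics; ls
python3 - <<'E'
from bench import sensors, read_camera, get_calibration
import cv2,numpy as np
o=sensors.get_obs()
for k,v in o.items(): print(k,np.round(v,4))
for n in("scene","side","wrist"):
    c=get_calibration(n); print(n,{k:np.round(v,4).tolist() for k,v in c.items()})
    p,d=read_camera(n); np.savez(f"pics/{n}0.npz",p=p,d=d,**c); cv2.imwrite(f"pics/{n}0.png",p[:,:,::-1])
E
```

```text
pics
time 0.0
q [ 1.0787  0.2913 -0.1541  1.1267  0.      1.4315]
qvel [-0.0005  0.0007  0.0004 -0.0002 -0.0021 -0.0025]
joint_torque [-3.00000e-03 -5.37148e+01  3.31368e+01  1.57000e-02 -5.00000e-04
  0.00000e+00]
tcp_pos [0.1812 0.4923 0.2307]
orientation [ 2.5763e+00  1.7969e+00 -1.9000e-03]
contact_force [ 0.5502 -0.5164  0.068 ]
ft_torque [ 0.0126 -0.0611  0.0203]
grip_width 0.0855
scene {'fx': 508.2073, 'fy': 508.2073, 'cx': 269.1703, 'cy': 210.1602, 'k1': -0.0735, 'extrinsics': [[-0.6215, 0.6543, -0.4308, 1.0002], [0.7834, 0.5202, -0.34, 0.3748], [0.0017, -0.5488, -0.8359, 1.065], [0.0, 0.0, 0.0, 1.0]]}
side {'fx': 388.6585, 'fy': 388.6585, 'cx': 288.3091, 'cy': 205.5873, 'k1': 0.0287, 'extrinsics': [[0.996, -0.0417, 0.0785, 0.4284], [-0.0872, -0.6285, 0.7729, -0.7406], [0.0171, -0.7767, -0.6296, 0.6547], [0.0, 0.0, 0.0, 1.0]]}
wrist {'fx': 331.4605, 'fy': 331.4605, 'cx': 284.8521, 'cy': 210.2297, 'k1': -0.0617, 'extrinsics': [[0.3454, 0.8988, 0.27, 0.112], [0.9384, -0.3303, -0.1011, 0.5181], [-0.0017, 0.2883, -0.9575, 0.3746], [0.0, 0.0, 0.0, 1.0]]}
```

View pics/scene0.png

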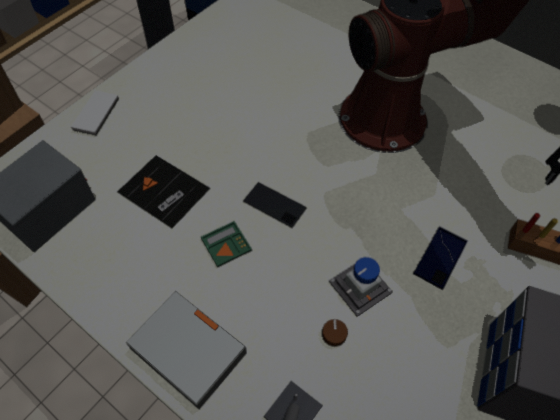

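View pics/side0.png

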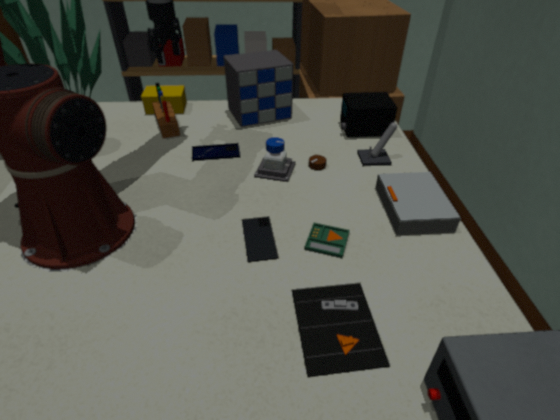

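View pics/wrist0.png

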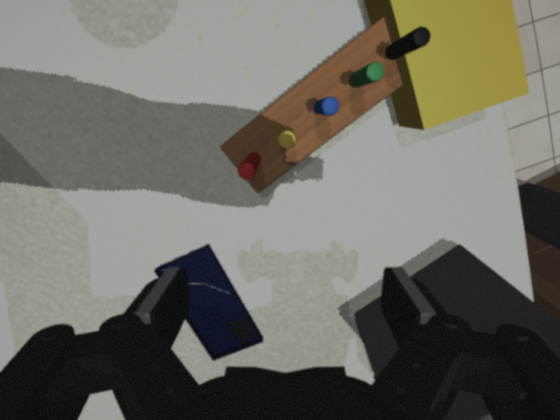

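Candidates in the scene view:
- Pry: orange piece on the mat (149,184). The look-alikes are the painted triangle in the tray (225,251) and the orange sticker on the box (206,320).
- Bracket: light piece on the mat (171,200). The look-alike is the white card (95,112).
- Cap: blue (367,270). The look-alike is the brown cap (335,332).

Next I'll check these in close crops.

```bash
cat > h.py <<'E'
import numpy as np,cv2
from bench import sensors, read_camera, get_calibration
from scipy.spatial.transform import Rotation as R
def und(c,uv):
    K=np.array([[c['fx'],0,c['cx']],[0,c['fy'],c['cy']],[0,0,1]]);
    return cv2.undistortPoints(np.array(uv,float).reshape(-1,1,2),K,np.array([c['k1'],0,0,0.])).reshape(-1,2)
def plane(c,uv,z):
    s=und(c,uv);E=np.array(c['extrinsics']);d=np.c_[s,np.ones(len(s))]@E[:3,:3].T;o=E[:3,3]
    return o+d*((z-o[2])/d[:,2])[:,None]
def pix(c,P):
    E=np.array(c['extrinsics']);q=(np.array(P,float).reshape(-1,3)-E[:3,3])@E[:3,:3];s=q[:,:2]/q[:,2:]
    r2=(s**2).sum(1,keepdims=True);s=s*(1+c['k1']*r2);return s*[c['fx'],c['fy']]+[c['cx'],c['cy']]
def shot(n,name):
    c={k:np.array(v) for k,v in get_calibration(n).items()};p,d=read_camera(n)
    np.savez(f"pics/{name}.npz",p=p,d=d,**c);cv2.imwrite(f"pics/{name}.png",p[:,:,::-1]);return c,p,d
def load(name):
    f=np.load(f"pics/{name}.npz");return {k:f[k] for k in('fx','fy','cx','cy','k1','extrinsics')},f['p'],f['d']
E
python3 - <<'E'
from h import *
c,p,d=load("scene0")
a=cv2.resize(p[150:280,110:260],None,fx=5,fy=4.5,interpolation=cv2.INTER_CUBIC) if 0 else cv2.resize(p[150:270,110:260],(750,600),interpolation=cv2.INTER_CUBIC)
cv2.imwrite("pics/c1.png",a[:,:,::-1])
a=cv2.resize(p[240:320,320:420],(750,600),interpolation=cv2.INTER_CUBIC);cv2.imwrite("pics/c2.png",a[:,:,::-1])
E
```

```text
(no output)
```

View pics/c1.png

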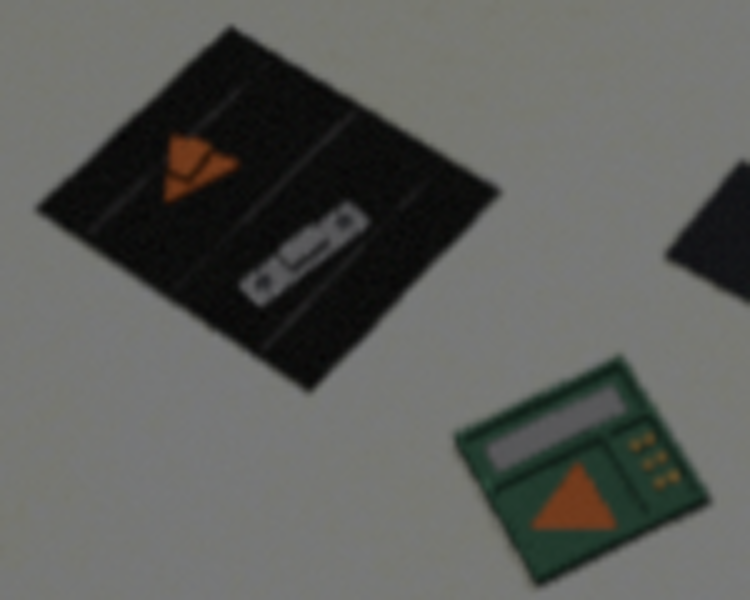

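View pics/c2.png

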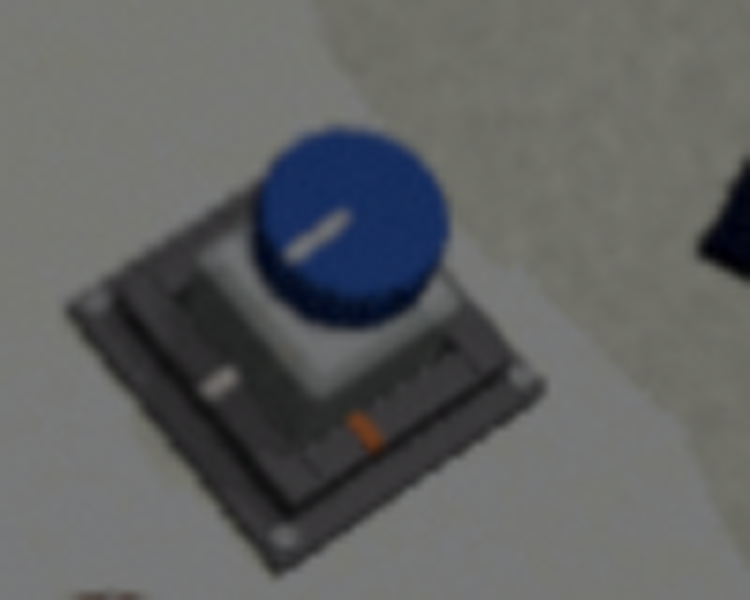

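The crops show the pry at (149,183), the bracket at (171,201), the tray with its painted triangle at (226,250), and the blue cap on the jar with its stripe pointing at the white mark. I picked those four. Next I'll measure them in both views.

Run:
```python
from h import *
for n in("scene0","side0"):
    c,p,d=load(n); hsv=cv2.cvtColor(p,cv2.COLOR_RGB2HSV)
    masks={'orange':cv2.inRange(hsv,(5,140,90),(18,255,255)),'green':cv2.inRange(hsv,(60,80,25),(90,255,200)),'blue':cv2.inRange(hsv,(105,150,70),(125,255,255)),
     'black':cv2.inRange(hsv,(0,0,0),(180,255,45))}
    for k,m in masks.items():
        cs,_=cv2.findContours(m,cv2.RETR_EXTERNAL,cv2.CHAIN_APPROX_NONE)
        for t in cs:
            A=cv2.contourArea(t)
            if A<25: continue
            M=cv2.moments(t);u,v=M['m10']/M['m00'],M['m01']/M['m00']
            x=plane(c,[[u,v]],0)[0]
            if not(0.1<x[0]<0.9 and abs(x[1])<.6):continue
            print(n,k,A,np.round([u,v],1),x[:2].round(3))
            z={'orange':.006,'green':.011,'blue':.09+.008,'black':.004}[k]
            r=cv2.minEnclosingTriangle(t)[1].reshape(-1,2) if k=='orange' else cv2.boxPoints(cv2.minAreaRect(t))
            if k=='green' or k=='black': r=cv2.approxPolyDP(cv2.convexHull(t),4,True).reshape(-1,2)
            print('   ',r.round(1).tolist(),plane(c,r,z)[:,:2].round(4).tolist())
```

```text
scene0 orange 106.0 [205.9 319.3] [0.764 0.011]
    [[207.3000030517578, 328.0], [220.89999389648438, 328.0], [182.6999969482422, 298.0]] [[0.778, 0.0292], [0.7595, 0.0523], [0.7602, -0.0612]]
scene0 orange 95.5 [224.7 250.9] [ 0.608 -0.069]
    [[225.0, 242.0], [216.3000030517578, 255.0], [232.8000030517578, 255.0]] [[0.5917, -0.082], [0.6311, -0.0748], [0.6068, -0.0444]]
scene0 orange 26.5 [146.7 180.5] [ 0.578 -0.367]
    [[151.3000030517578, 178.0], [142.0, 178.0], [146.0, 186.0]] [[0.5672, -0.3592], [0.5824, -0.3785], [0.5939, -0.3514]]
scene0 green 1153.5 [225.6 243.6] [ 0.592 -0.081]
    [[233, 222], [250, 249], [217, 265], [202, 237]] [[0.5391, -0.1016], [0.5712, -0.0211], [0.6515, -0.054], [0.6177, -0.1322]]
scene0 blue 322.0 [367.3 267.7] [0.435 0.222]
    [[351.5, 267.5], [366.0, 253.0], [382.5, 269.5], [368.0, 284.0]] [[0.5071, 0.2091], [0.4583, 0.2145], [0.4701, 0.2637], [0.5179, 0.2575]]
scene0 black 108.5 [288.7 408.4] [0.801 0.269]
    [[297, 397], [288, 418], [280, 419]] [[0.7735, 0.2693], [0.8174, 0.2799], [0.8288, 0.2686]]
scene0 black 310.5 [212.7 378.6] [0.852 0.
[... 3691 characters left out ...]
4, 177], [258, 172]] [[0.5365, 0.2705], [0.5086, 0.1913], [0.4336, 0.2219]]
side0 black 57.0 [375.7 162.6] [0.8   0.257]
    [[390, 164], [363, 164], [358, 152]] [[0.8401, 0.2402], [0.7567, 0.2455], [0.7573, 0.3162]]
side0 black 57.5 [378.2 154.7] [0.82  0.302]
    [[386, 154], [368, 158], [379, 151]] [[0.8442, 0.2985], [0.7807, 0.2786], [0.8267, 0.3181]]
side0 black 562.5 [215.4 151.6] [0.301 0.353]
    [[237, 144], [239, 156], [192, 158], [193, 147]] [[0.3693, 0.3896], [0.3766, 0.3148], [0.232, 0.3114], [0.2284, 0.3781]]
side0 black 171.0 [169.7 130.4] [0.136 0.502]
    [[176, 124], [178, 135], [163, 136], [160, 126]] [[0.1534, 0.5406], [0.1705, 0.4603], [0.1219, 0.4559], [0.1004, 0.5281]]
```

Run:
```python
from h import *
c,p,d=load("scene0")
print(plane(c,[[161,208],[181,193],[171,200]],.006).round(4))
c,p,d=load("side0")
a=cv2.resize(p[280:380,285:395],(660,600),interpolation=cv2.INTER_CUBIC);cv2.imwrite("pics/c3.png",a[:,:,::-1])
```

```text
[[ 0.6181 -0.2722  0.006 ]
 [ 0.5535 -0.2648  0.006 ]
 [ 0.585  -0.2696  0.006 ]]
```

View pics/c3.png

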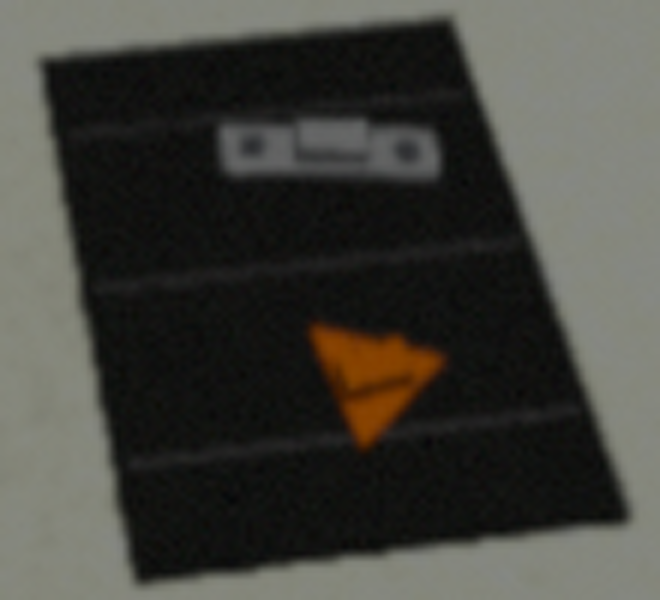

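The rib in the side crop runs towards the right-hand corner (445,355), so the pry points roughly along world +x. Now I'll move over the mat.

Request:
arm_command --motion '[{"turn":[0,0,0],"translation":[-2.8,2.9,0],"grip":8.5},{"turn":[0,0,0],"translation":[-2.8,2.9,0],"grip":8.5},{"turn":[0,0,0],"translation":[-2.8,2.9,0],"grip":8.5},{"turn":[0,0,0],"translation":[-2.8,2.9,0],"grip":8.5},{"turn":[0,0,0],"translation":[-2.8,2.9,0],"grip":8.5},{"turn":[0,0,0],"translation":[-2.8,2.9,0],"grip":8.5},{"turn":[0,0,0],"translation":[-2.8,2.9,0],"grip":8.5},{"turn":[0,0,0],"translation":[-2.8,2.9,0],"grip":8.5},{"turn":[0,0,0],"translation":[-2.8,2.9,0],"grip":8.5},{"turn":[0,0,0],"translation":[-2.8,2.9,0],"grip":8.5}]'

```text
time: 0.98
tcp_pos: [0.3571, 0.1278, 0.2314]
orientation: [2.576, 1.797, 0.001]
contact_force: [2.0, 0.4, 0.0]
grip_width: 0.0853
```

Request:
arm_command --motion '[{"turn":[0,0,0],"translation":[-2.8,2.9,0],"grip":4},{"turn":[0,0,0],"translation":[-2.8,2.9,0],"grip":4},{"turn":[0,0,0],"translation":[-2.8,2.9,0],"grip":4},{"turn":[0,0,0],"translation":[-2.8,2.9,0],"grip":4},{"turn":[0,0,0],"translation":[-2.8,2.9,0],"grip":4},{"turn":[0,0,0],"translation":[-2.8,2.9,0],"grip":4},{"turn":[0,0,0],"translation":[-2.8,2.9,0],"grip":4},{"turn":[0,0,0],"translation":[-2.8,2.9,0],"grip":4},{"turn":[0,0,0],"translation":[-2.8,2.9,0],"grip":4},{"turn":[0,0,0],"translation":[-2.8,2.9,0],"grip":4}]'

```text
time: 1.82
tcp_pos: [0.5325, -0.2352, 0.231]
orientation: [-2.577, -1.796, 0.0]
contact_force: [-0.2, -0.0, -0.1]
grip_width: 0.0396
```

Request:
arm_command --motion '[{"turn":[0,0,0],"translation":[-2.2,3.4,0],"grip":4},{"turn":[0,0,0],"translation":[-2.2,3.4,0],"grip":4},{"turn":[0,0,-0.12],"translation":[0,0,0],"grip":4},{"turn":[0,0,-0.12],"translation":[0,0,0],"grip":4},{"turn":[0,0,0],"translation":[0,0,0],"grip":4},{"turn":[0,0,0],"translation":[0,0,0],"grip":4},{"turn":[0,0,0],"translation":[0,0,0],"grip":4},{"turn":[0,0,0],"translation":[0,0,0],"grip":4},{"turn":[0,0,0],"translation":[0,0,0],"grip":4},{"turn":[0,0,0],"translation":[0,0,0],"grip":4}]'

```text
time: 2.65
tcp_pos: [0.5808, -0.2978, 0.2317]
orientation: [2.344, 2.091, 0.0]
contact_force: [0.7, 0.2, 1.3]
grip_width: 0.0399
```

Run:
```python
from h import *
shot("wrist","w1")
```

```text
(no output)
```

View pics/w1.png

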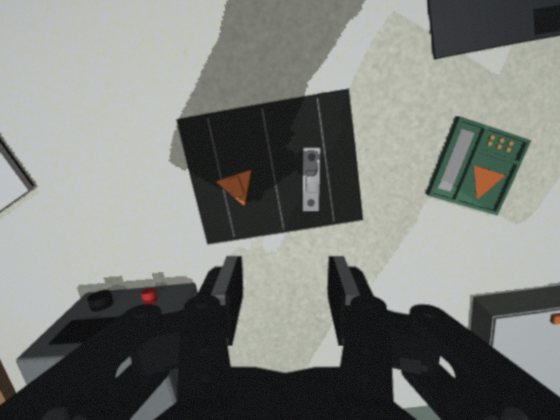

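The wrist view shows the pry at (237,185), its point towards (244,205), the bracket at (311,180) and the whole tray at (479,166) with its painted triangle at (487,181).

Run:
```python
from h import *
c,p,d=load("w1"); hsv=cv2.cvtColor(p,cv2.COLOR_RGB2HSV)
def cont(m,roi):
    x0,x1,y0,y1=roi;mm=np.zeros_like(m);mm[y0:y1,x0:x1]=m[y0:y1,x0:x1]
    cs,_=cv2.findContours(mm,cv2.RETR_EXTERNAL,cv2.CHAIN_APPROX_NONE);return max(cs,key=cv2.contourArea)
br=cont(cv2.inRange(hsv,(0,0,75),(180,80,255)),(290,330,140,220))
W=plane(c,br.reshape(-1,2),.008)[:,:2].astype(np.float32)
r=cv2.minAreaRect(W*1000);print('bracket',r, cv2.boxPoints(r).round(1).tolist())
pr=cont(cv2.inRange(hsv,(3,120,60),(18,255,255)),(205,265,155,220))
W=plane(c,pr.reshape(-1,2),.008)[:,:2].astype(np.float32)
t=cv2.minEnclosingTriangle(W*1000)[1].reshape(-1,2);print('pry',t.round(1).tolist(),t.mean(0))
tt=cont(cv2.inRange(hsv,(3,120,60),(18,255,255)),(465,510,155,210))
W=plane(c,tt.reshape(-1,2),.004)[:,:2].astype(np.float32)
t=cv2.minEnclosingTriangle(W*1000)[1].reshape(-1,2);print('tri',t.round(1).tolist(),t.mean(0))
g=cont(cv2.inRange(hsv,(55,60,20),(95,255,220)),(415,540,100,225))
r=cv2.approxPolyDP(cv2.convexHull(g),4,True).reshape(-1,2);print(r.tolist())
W=plane(c,g.reshape(-1,2),.011)[:,:2].astype(np.float32)
r=cv2.minAreaRect(W*1000);print('tray',r, cv2.boxPoints(r).round(1).tolist())
ls=cont(cv2.inRange(hsv,(0,0,60),(180,70,255)),(435,482,120,198))
W=plane(c,ls.reshape(-1,2),.004)[:,:2].astype(np.float32)
r=cv2.minAreaRect(W*1000);print('slot',r)
a=np.hstack([cv2.resize(p[140:220,200:260],(450,600),interpolation=3),cv2.resize(p[140:220,290:330],(300,600),interpolation=3)])
cv2.imwrite("pics/c4.png",a[:,:,::-1])
# scene-view recheck of tri & slot
for n,roi in(("scene0",(210,240,238,260)),("side0",(320,348,226,246))):
    c,p,d=load(n);hsv=cv2.cvtColor(p,cv2.COLOR_RGB2HSV)
    tt=cont(cv2.inRange(hsv,(3,120,60),(18,255,255)),roi);W=plane(c,tt.reshape(-1,2),.004)[:,:2].astype(np.float32)
    M=cv2.moments(tt);print(n,plane(c,[[M['m10']/M['m00'],M['m01']/M['m00']]],.004)[0].round(4))
```

```text
bracket ((585.2223510742188, -268.9939880371094), (19.624839782714844, 73.48279571533203), 83.76393127441406) [[547.5999755859375, -274.79998779296875], [620.7000122070312, -282.70001220703125], [622.7999877929688, -263.20001220703125], [549.7999877929688, -255.1999969482422]]
pry [[565.0, -333.8999938964844], [608.2999877929688, -348.1000061035156], [574.0, -377.5]] [ 582.44806 -353.1698 ]
tri [[604.9000244140625, -42.29999923706055], [630.9000244140625, -75.4000015258789], [588.5, -81.19999694824219]] [608.12164  -66.312164]
[[456, 118], [529, 141], [497, 213], [427, 192]]
tray ((590.96923828125, -79.53958129882812), (92.85172271728516, 90.17344665527344), 68.01482391357422) [[531.7999877929688, -105.69999694824219], [615.4000244140625, -139.5], [650.2000122070312, -53.400001525878906], [566.5, -19.600000381469727]]
slot ((581.8446044921875, -102.03828430175781), (18.9989070892334, 72.49860382080078), 68.0374526977539)
scene0 [ 0.6093 -0.0679  0.004 ]
side0 [ 0.6073 -0.0657  0.004 ]
```

View pics/c4.png

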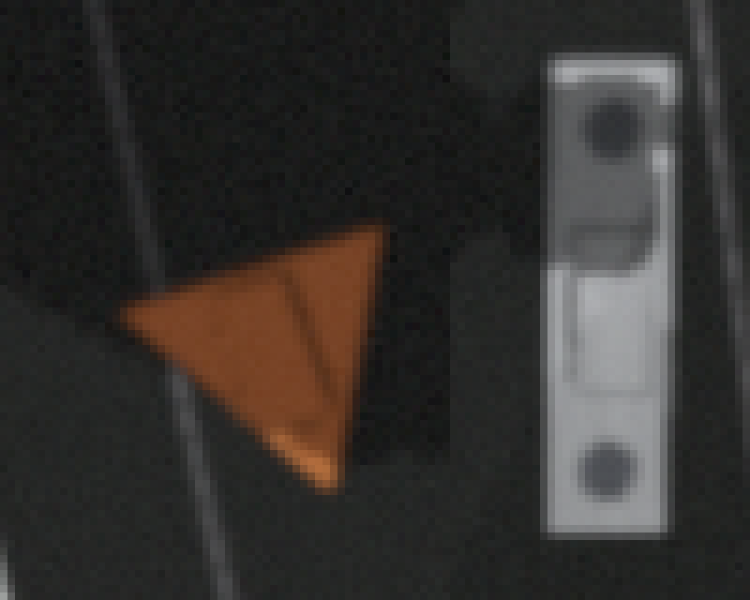

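Measured in world coordinates:
- **Bracket:** centre (0.585, -0.269), long axis -6.2°.
- **Pry:** centre (0.582, -0.352), point at about 11.5°.
- **Tray:** centre (0.591, -0.0795), x axis -22°.

The pry point is confirmed by the rib, which leads to the corner at crop (335,485). Next I'll grasp the bracket.

Request:
arm_command --motion '[{"turn":[0,0,0],"translation":[2.9,0.1,2.0],"grip":3},{"turn":[0,0,0],"translation":[0,0,3.8],"grip":3},{"turn":[0,0,0],"translation":[0,0,3.8],"grip":3},{"turn":[0,0,0],"translation":[0,0,3.8],"grip":3},{"turn":[0,0,0],"translation":[0,0,3.8],"grip":3},{"turn":[0,0,0],"translation":[0,0,2.8],"grip":3},{"turn":[0,0,0],"translation":[0,0,2.0],"grip":3},{"turn":[0,0,0],"translation":[0,0,0],"grip":3},{"turn":[0,0,0],"translation":[0,0,0],"grip":3},{"turn":[0,0,0],"translation":[0,0,0],"grip":0.8}]'

```text
time: 3.53
tcp_pos: [0.586, -0.2699, 0.0129]
orientation: [2.342, 2.091, 0.001]
contact_force: [0.0, -0.7, -0.3]
grip_width: 0.0192
```

Request:
arm_command --motion '[{"turn":[0,0,0],"translation":[0,0,0],"grip":0.8},{"turn":[0,0,0],"translation":[0,0,0],"grip":0.8},{"turn":[0,0,0],"translation":[0,0,0],"grip":0.8},{"turn":[0,0,0],"translation":[0,0,0],"grip":0.8},{"turn":[0,0,0],"translation":[0,0,0],"grip":0.8},{"turn":[0,0,0],"translation":[0,0,-1],"grip":0.8},{"turn":[0,0,0],"translation":[0,0,-2],"grip":0.8},{"turn":[0,0,0],"translation":[0,0,-2],"grip":0.8},{"turn":[0,0,0],"translation":[0,0,0],"grip":0.8},{"turn":[0,0,0],"translation":[0,0,0],"grip":0.8}]'

```text
time: 4.37
tcp_pos: [0.5862, -0.27, 0.0635]
orientation: [2.341, 2.09, 0.002]
contact_force: [-0.2, 1.2, -0.2]
grip_width: 0.0091
```

Run:
```python
from h import *
shot("wrist","w2")
```

```text
(no output)
```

View pics/w2.png

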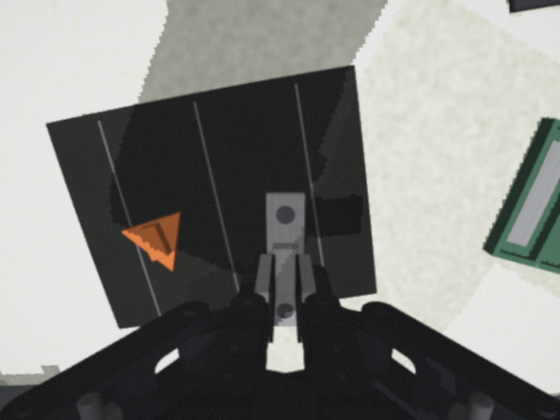

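Run:
```python
from h import *
c,p,d=load("w2")
for u,v in((285,200),(272,230),(300,230),(340,180),(200,180),(160,240)):
    s=und(c,[[u,v]])[0];E=c['extrinsics'];P=E[:3,:3]@(np.r_[s,1]*d[v,u])+E[:3,3];print(u,v,P.round(4))
o=sensors.get_obs();print(o['grip_width'],o['contact_force'])
```

```text
285 200 [ 0.5524 -0.266   0.0587]
272 230 [ 0.5663 -0.2738  0.059 ]
300 230 [ 0.5677 -0.2606  0.0593]
340 180 [ 0.5577 -0.2325  0.006 ]
200 180 [ 0.5479 -0.3186  0.0061]
160 240 [ 0.581  -0.3482  0.0156]
0.009043642635094067 [ 0.17640376 -0.69611899  0.20179919]
```

The depth reading puts the bracket's top at z 0.059, level, so it came up with the gripper. Next: over to the long compartment.

Request:
arm_command --motion '[{"turn":[0,0,0],"translation":[4.1,-0.6,0],"grip":0.8},{"turn":[0,0,0],"translation":[4.1,-0.6,0],"grip":0.8},{"turn":[0,0,0],"translation":[4.1,-0.6,0],"grip":0.8},{"turn":[0,0,0],"translation":[4.1,-0.55,0],"grip":0.8},{"turn":[0,0,0.09],"translation":[0,0,0],"grip":0.8},{"turn":[0,0,0.09],"translation":[0,0,0],"grip":0.8},{"turn":[0,0,0.09],"translation":[0,0,0],"grip":0.8},{"turn":[0,0,0],"translation":[0,0,1.5],"grip":0.8},{"turn":[0,0,0],"translation":[0,0,1.2],"grip":0.8},{"turn":[0,0,0],"translation":[0,0,0],"grip":0.8}]'

```text
time: 5.25
tcp_pos: [0.5779, -0.103, 0.0316]
orientation: [-2.6, -1.756, 0.005]
contact_force: [-0.7, 0.5, -0.3]
grip_width: 0.0089
```

Run:
```python
from h import *
c,p,d=shot("wrist","w3")
o=sensors.get_obs();print(o['tcp_pos'],o['orientation'],o['contact_force'])
hsv=cv2.cvtColor(p,cv2.COLOR_RGB2HSV)
# bracket visible end + predicted slot outline
X=np.array([.927,-.3746]);Y=np.array([.3746,.927]);C=np.array([.591,-.0795])
q=p.copy()
for z,col in((.011,(255,0,0)),):
    P=[np.r_[C+a*X+b*Y,z] for a,b in((-.042,-.041),(.042,-.041),(.042,-.013),(-.042,-.013))]
    cv2.polylines(q,[pix(c,P).astype(int)],True,col,1)
cv2.imwrite("pics/w3b.png",q[:,:,::-1])
```

```text
[ 0.57848045 -0.10317293  0.03270801] [-2.60092408 -1.75677231  0.00371511] [-0.97439134 -0.39677661 -0.21173525]
```

View pics/w3b.png

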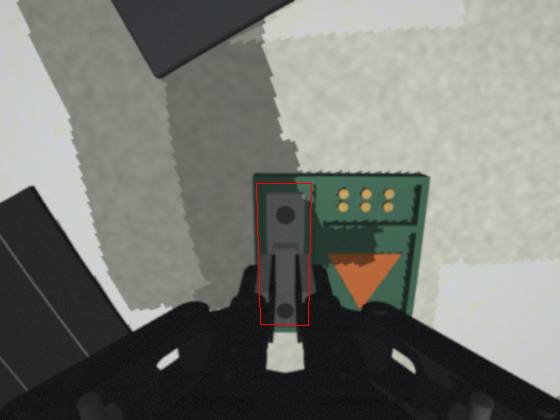

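Request:
arm_command --motion '[{"turn":[0,0,0],"translation":[0,0.3,0.5],"grip":0.8},{"turn":[0,0,0],"translation":[0,0,0.8],"grip":0.8},{"turn":[0,0,0],"translation":[0,0,0.6],"grip":0.8},{"turn":[0,0,0],"translation":[0,0,0.05],"grip":0.8},{"turn":[0,0,0],"translation":[0,0,0],"grip":2.5},{"turn":[0,0,0],"translation":[0,0,0],"grip":2.5},{"turn":[0,0,0],"translation":[0,0,0],"grip":2.5},{"turn":[0,0,0],"translation":[0,0,-1],"grip":3},{"turn":[0,0,0],"translation":[0,0,-4],"grip":3},{"turn":[0,0,0],"translation":[0,0,-4],"grip":3}]'

```text
time: 6.13
tcp_pos: [0.5813, -0.1044, 0.1053]
orientation: [-2.601, -1.757, 0.004]
contact_force: [1.6, 0.4, 1.2]
grip_width: 0.0302
```

Run:
```python
from h import *
c,p,d=shot("wrist","w4")
o=sensors.get_obs();print(o['tcp_pos'],o['orientation'],o['contact_force'],o['grip_width'])
hsv=cv2.cvtColor(p,cv2.COLOR_RGB2HSV)
for u,v in((285,170),):pass
m=cv2.inRange(hsv,(3,120,60),(18,255,255));cs,_=cv2.findContours(m,0,1)
for t in cs:
    if cv2.contourArea(t)>100:
        M=cv2.moments(t);uv=[[M['m10']/M['m00'],M['m01']/M['m00']]];print(uv,plane(c,uv,.004)[0],plane(c,uv,.008)[0])
```

```text
[ 0.58630285 -0.10578371  0.11447626] [2.59752742 1.75459077 0.00878217] [ 3.84364989 -1.52713359  6.92309506] 0.029956496376799945
[[549.0376522702104, 380.86710963455147]] [0.84057372 0.07158273 0.004     ] [0.83523897 0.06916338 0.008     ]
[[24.891758917589176, 314.38727815849586]] [ 0.58436792 -0.35805484  0.004     ] [ 0.58321044 -0.35346921  0.008     ]
[[341.99116501946685, 224.06259359089546]] [ 0.60814745 -0.06694452  0.004     ] [ 0.60660225 -0.06710526  0.008     ]
```

View pics/w4.png

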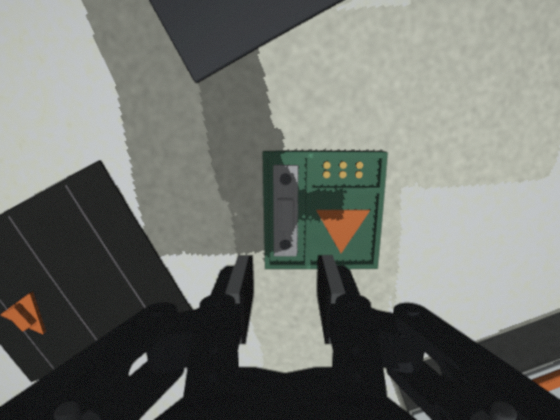

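The bracket sits inside the long compartment (285,210) and is released. Next: the pry.

Request:
arm_command --motion '[{"turn":[0,0,0],"translation":[-3.83,1.57,0],"grip":3},{"turn":[0,0,0],"translation":[-3.83,1.57,0],"grip":3},{"turn":[0,0,0],"translation":[-3.83,1.57,0],"grip":3},{"turn":[0,0,0],"translation":[-3.83,1.57,0],"grip":3},{"turn":[0,0,0],"translation":[-3.83,1.57,0],"grip":3},{"turn":[0,0,0],"translation":[-3.83,1.57,0],"grip":3},{"turn":[0,0,-0.12],"translation":[0,0,0],"grip":3},{"turn":[0,0,-0.12],"translation":[0,0,0],"grip":3},{"turn":[0,0,-0.12],"translation":[0,0,0],"grip":3},{"turn":[0,0,-0.12],"translation":[0,0,0],"grip":3}]'

```text
time: 7.02
tcp_pos: [0.5844, -0.3538, 0.1058]
orientation: [2.104, 2.332, 0.0]
contact_force: [-0.4, 0.0, -0.2]
grip_width: 0.03
```

Request:
arm_command --motion '[{"turn":[0,0,-0.1],"translation":[0,0,0],"grip":3},{"turn":[0,0,0],"translation":[0,0,0],"grip":3},{"turn":[0,0,0],"translation":[0,0,0],"grip":3},{"turn":[0,0,0],"translation":[0,0,0],"grip":3},{"turn":[0,0,0],"translation":[0,0,0],"grip":3},{"turn":[0,0,0],"translation":[0,0,0],"grip":3},{"turn":[0,0,0],"translation":[0,0,0],"grip":3},{"turn":[0,0,0],"translation":[0,0,0],"grip":3},{"turn":[0,0,0],"translation":[0,0,0],"grip":3},{"turn":[0,0,0],"translation":[0,0,0],"grip":3}]'

```text
time: 7.85
tcp_pos: [0.5845, -0.3532, 0.1048]
orientation: [-1.992, -2.429, 0.0]
contact_force: [0.5, 0.5, 0.3]
grip_width: 0.03
```

Run:
```python
from h import *
c,p,d=shot("wrist","w5")
o=sensors.get_obs();print(o['tcp_pos'],o['orientation'],o['contact_force'],o['grip_width'])
hsv=cv2.cvtColor(p,cv2.COLOR_RGB2HSV)
m=cv2.inRange(hsv,(3,120,60),(18,255,255));cs,_=cv2.findContours(m,0,1)
for t in cs:
    if cv2.contourArea(t)>100:
        tr=cv2.minEnclosingTriangle(t)[1].reshape(-1,2);W=plane(c,tr,.008);print(tr.round(0).tolist(),W[:,:2].round(4).tolist(),W.mean(0))
```

```text
[ 0.58447548 -0.35318317  0.10476483] [-1.99215269e+00 -2.42911031e+00  1.20649962e-05] [ 0.01111816 -0.33285611 -0.4306388 ] 0.029869492565587366
[[315.0, 193.0], [256.0, 193.0], [286.0, 241.0]] [[0.5655, -0.3337], [0.5742, -0.3774], [0.6077, -0.3477]] [ 0.58249289 -0.35294088  0.008     ]
```

View pics/w5.png

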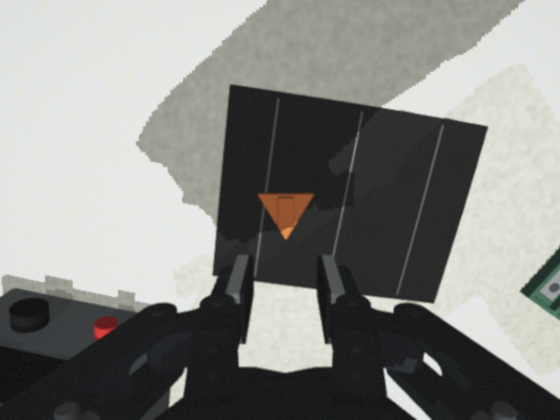

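The pry lies at (286,209) with its rib aligned with the jaws and its point towards the bottom of the image (tool +y). Now the grasp.

Request:
arm_command --motion '[{"turn":[0,0,0],"translation":[0,-0.2,2.5],"grip":3},{"turn":[0,0,0],"translation":[0,0,3],"grip":3},{"turn":[0,0,0],"translation":[0,0,2.5],"grip":3},{"turn":[0,0,0],"translation":[0,0,1.2],"grip":3},{"turn":[0,0,0],"translation":[0,0,0],"grip":3},{"turn":[0,0,0],"translation":[0,0,0],"grip":0.8},{"turn":[0,0,0],"translation":[0,0,0],"grip":0.8},{"turn":[0,0,0],"translation":[0,0,0],"grip":0.8},{"turn":[0,0,0],"translation":[0,0,0],"grip":0.8},{"turn":[0,0,0],"translation":[0,0,0],"grip":0.8}]'

```text
time: 8.73
tcp_pos: [0.5833, -0.3542, 0.0142]
orientation: [1.991, 2.428, 0.0]
contact_force: [-0.4, 1.0, 4.6]
grip_width: 0.009
```

Request:
arm_command --motion '[{"turn":[0,0,0],"translation":[0,0,-1],"grip":0.8},{"turn":[0,0,0],"translation":[0,0,-2],"grip":0.8},{"turn":[0,0,0.1],"translation":[0,0,-2],"grip":0.8},{"turn":[0,0,0.12],"translation":[0,0,0],"grip":0.8},{"turn":[0,0,0.12],"translation":[0,0,0],"grip":0.8},{"turn":[0,0,0.12],"translation":[0,0,0],"grip":0.8},{"turn":[0,0,0.12],"translation":[0,0,0],"grip":0.8},{"turn":[0,0,0],"translation":[0,0,0],"grip":0.8},{"turn":[0,0,0],"translation":[0,0,0],"grip":0.8},{"turn":[0,0,0],"translation":[0,0,0],"grip":0.8}]'

```text
time: 9.57
tcp_pos: [0.5826, -0.3537, 0.0633]
orientation: [2.6, 1.763, 0.0]
contact_force: [0.7, -0.2, -0.4]
grip_width: 0.0086
```

Run:
```python
from h import *
c,p,d=shot("wrist","w6")
o=sensors.get_obs();print(o['tcp_pos'],o['orientation'],o['contact_force'],o['grip_width'])
a=2*np.arctan2(o['orientation'][1],o['orientation'][0]);D=np.array([.608,-.0675])-o['tcp_pos'][:2]
print(np.degrees(a),D@[np.cos(a),np.sin(a)],D@[np.sin(a),-np.cos(a)])
```

```text
[ 0.58259679 -0.35362659  0.06313276] [2.60035037e+00 1.76246347e+00 1.42381138e-04] [ 0.32607961  0.57803626 -0.10015739] 0.009004361672519851
68.25720802460413 0.2751808250656456 -0.08239696894716914
```

View pics/w6.png

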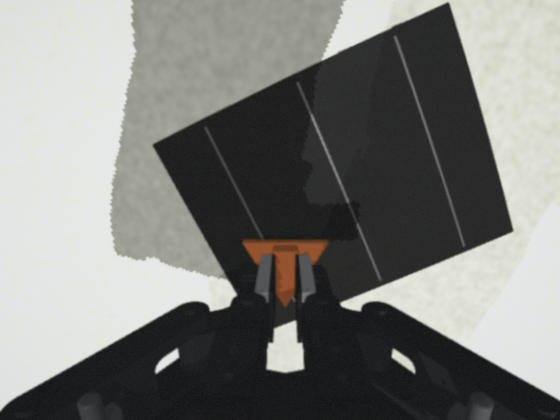

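Request:
arm_command --motion '[{"turn":[0,0,0],"translation":[3.93,-1.18,0],"grip":0.8},{"turn":[0,0,0],"translation":[3.93,-1.18,0],"grip":0.8},{"turn":[0,0,0],"translation":[3.93,-1.18,0],"grip":0.8},{"turn":[0,0,0],"translation":[3.93,-1.18,0],"grip":0.8},{"turn":[0,0,0],"translation":[3.93,-1.18,0],"grip":0.8},{"turn":[0,0,0],"translation":[3.93,-1.18,0],"grip":0.8},{"turn":[0,0,0],"translation":[3.93,-1.16,0],"grip":0.8},{"turn":[0,0,0],"translation":[0,0,1],"grip":0.8},{"turn":[0,0,0],"translation":[0,0,1],"grip":0.8},{"turn":[0,0,0],"translation":[0,0,0],"grip":0.8}]'

```text
time: 10.45
tcp_pos: [0.6076, -0.0676, 0.0409]
orientation: [-2.6, -1.76, 0.003]
contact_force: [-0.4, -1.3, -0.2]
grip_width: 0.0091
```

Run:
```python
from h import *
c,p,d=shot("wrist","w7")
o=sensors.get_obs();print(o['tcp_pos'],o['orientation'],o['contact_force'],o['grip_width'])
a=2*np.arctan2(o['orientation'][1],o['orientation'][0]);D=np.array([.608,-.0675])-o['tcp_pos'][:2]
print(np.degrees(a),D@[np.cos(a),np.sin(a)],D@[np.sin(a),-np.cos(a)])
```

```text
[ 0.60787444 -0.06829642  0.04161678] [-2.60193368 -1.75815259  0.00272918] [-0.0326991   0.35808042 -0.76177589] 0.008939990359296116
-291.9054256491821 0.0007857652123324033 -0.0001806316955944142
```

View pics/w7.png

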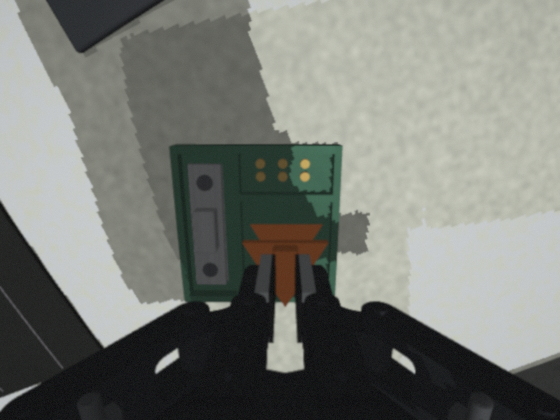

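Request:
arm_command --motion '[{"turn":[0,0,0],"translation":[0,0,1],"grip":0.8},{"turn":[0,0,0],"translation":[0,0,1],"grip":0.8},{"turn":[0,0,0],"translation":[0,0,0.7],"grip":0.8},{"turn":[0,0,0],"translation":[0,0,0.1],"grip":0.8},{"turn":[0,0,0],"translation":[0,0,0],"grip":2.5},{"turn":[0,0,0],"translation":[0,0,0],"grip":2.5},{"turn":[0,0,0],"translation":[0,0,0],"grip":2.5},{"turn":[0,0,0],"translation":[0,0,-1],"grip":3},{"turn":[0,0,0],"translation":[0,0,-4],"grip":3},{"turn":[0,0,0],"translation":[0,0,-4],"grip":3}]'

```text
time: 11.33
tcp_pos: [0.6071, -0.0673, 0.1048]
orientation: [-2.601, -1.757, 0.004]
contact_force: [1.8, -0.6, 0.2]
grip_width: 0.0299
```

Request:
arm_command --motion '[{"turn":[0,0,0],"translation":[0,0,-4],"grip":8.4},{"turn":[0,0,0],"translation":[0,0,-4],"grip":8.4},{"turn":[0,0,0],"translation":[0,0,-3],"grip":8.4},{"turn":[0,0,0],"translation":[0,0,0],"grip":8.4},{"turn":[0,0,0],"translation":[0,0,0],"grip":8.4},{"turn":[0,0,0],"translation":[0,0,0],"grip":8.4},{"turn":[0,0,0],"translation":[0,0,0],"grip":8.4},{"turn":[0,0,0],"translation":[0,0,0],"grip":8.4},{"turn":[0,0,0],"translation":[0,0,0],"grip":8.4},{"turn":[0,0,0],"translation":[0,0,0],"grip":8.4}]'

```text
time: 12.17
tcp_pos: [0.6085, -0.0675, 0.214]
orientation: [-2.603, -1.758, 0.001]
contact_force: [-0.4, 0.7, -0.5]
grip_width: 0.0841
```

Run:
```python
from h import *
c,p,d=shot("wrist","w8")
o=sensors.get_obs();print(o['tcp_pos'],o['orientation'],o['contact_force'],o['grip_width'])
hsv=cv2.cvtColor(p,cv2.COLOR_RGB2HSV)
m=cv2.inRange(hsv,(3,120,50),(18,255,255));cs,_=cv2.findContours(m,0,1)
for t in cs:
    if cv2.contourArea(t)>100:
        tr=cv2.minEnclosingTriangle(t)[1].reshape(-1,2);W=plane(c,tr,.008);print(tr.round(0).tolist(),W[:,:2].round(4).tolist(),W.mean(0))
a=cv2.resize(p[130:260,200:350],(690,600),interpolation=3);cv2.imwrite("pics/w8b.png",a[:,:,::-1])
```

```text
[ 0.60856898 -0.06757073  0.21419349] [-2.60279200e+00 -1.75787665e+00  1.19534539e-03] [ 0.12160925 -0.34037685  0.85937052] 0.08367569146490608
[[456.0, 285.0], [418.0, 300.0], [456.0, 306.0]] [[0.8025, 0.0772], [0.8034, 0.0287], [0.8316, 0.0708]] [0.81251947 0.05888681 0.008     ]
[[304.0, 171.0], [264.0, 171.0], [284.0, 204.0]] [[0.6047, -0.0436], [0.5887, -0.0834], [0.6308, -0.0775]] [ 0.6080722  -0.06816339  0.008     ]
```

View pics/w8.png

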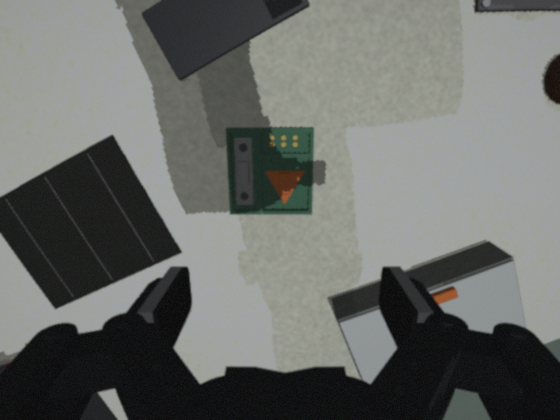

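View pics/w8b.png

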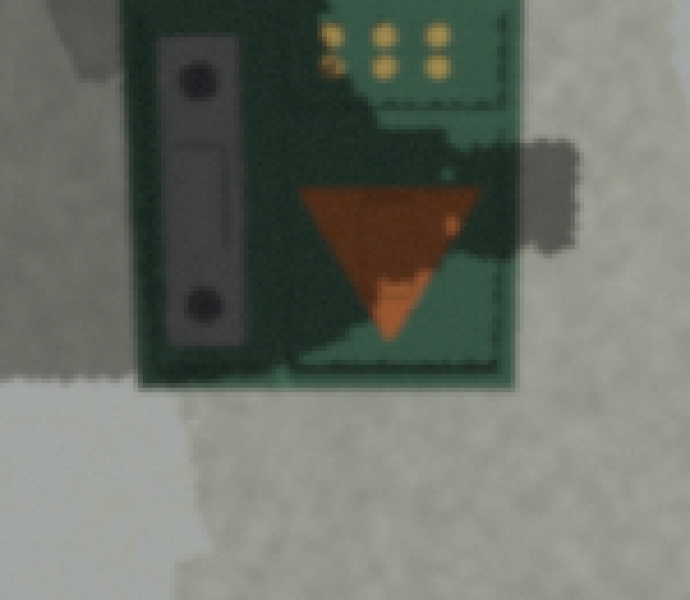

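Both parts lie flat in their compartments. The pry centre measures (0.608, -0.068) and points along tray +x, and the bracket is square in the slot at crop (200,190). Now to the jar.

Request:
arm_command --motion '[{"turn":[0,0,0],"translation":[2.94,-2.83,-0.45],"grip":8.4},{"turn":[0,0,0],"translation":[2.94,-2.83,-0.45],"grip":8.4},{"turn":[0,0,0],"translation":[2.94,-2.83,-0.45],"grip":8.4},{"turn":[0,0,0],"translation":[2.94,-2.83,-0.45],"grip":8.4},{"turn":[0,0,0],"translation":[2.94,-2.83,-0.45],"grip":8.4},{"turn":[0,0,0],"translation":[2.94,-2.83,-0.45],"grip":8.4},{"turn":[0,0,0],"translation":[2.94,-2.83,-0.45],"grip":8.4},{"turn":[0,0,0],"translation":[2.94,-2.83,-0.45],"grip":8.4},{"turn":[0,0,0],"translation":[0,0,0],"grip":8.4},{"turn":[0,0,0],"translation":[0,0,0],"grip":8.4}]'

```text
time: 13.05
tcp_pos: [0.4858, 0.2371, 0.251]
orientation: [2.6, 1.764, 0.001]
contact_force: [-0.3, -0.7, -0.2]
grip_width: 0.0839
```

Request:
arm_command --motion '[{"turn":[0,0,0],"translation":[0,0,0],"grip":8.4},{"turn":[0,0,0],"translation":[0,0,0],"grip":8.4},{"turn":[0,0,0],"translation":[0,0,0],"grip":8.4},{"turn":[0,0,0],"translation":[0,0,0],"grip":8.4},{"turn":[0,0,0],"translation":[0,0,0],"grip":8.4},{"turn":[0,0,0],"translation":[0,0,0],"grip":8.4},{"turn":[0,0,0],"translation":[0,0,0],"grip":8.4},{"turn":[0,0,0],"translation":[0,0,0],"grip":8.4},{"turn":[0,0,0],"translation":[0,0,0],"grip":8.4},{"turn":[0,0,0],"translation":[0,0,0],"grip":8.4}]'

```text
time: 13.88
tcp_pos: [0.4867, 0.2351, 0.2508]
orientation: [-2.603, -1.758, 0.0]
contact_force: [-0.7, -0.0, 0.2]
grip_width: 0.0838
```

Run:
```python
from h import *
c,p,d=shot("wrist","w9")
o=sensors.get_obs();print(o['tcp_pos'],o['orientation'],o['q'],o['grip_width'])
```

```text
[0.48667748 0.23511336 0.25081341] [ 2.60341144e+00  1.75832158e+00 -1.47977603e-05] [ 3.14762739e-01  3.10540234e-01 -7.38529646e-02  1.18640523e+00
 -2.68402716e-05  6.97522115e-01] 0.08396923266074538
```

View pics/w9.png

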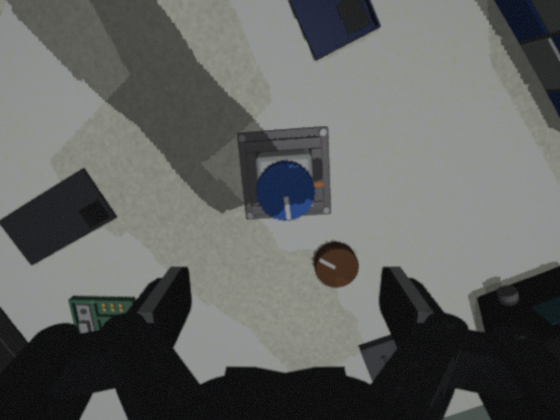

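The blue cap is at (285,190) with its stripe towards (289,215). The brown look-alike is at (336,264). Measuring the cap now.

Run:
```python
from h import *
c,p,d=load("w9"); hsv=cv2.cvtColor(p,cv2.COLOR_RGB2HSV)
m=cv2.inRange(hsv,(105,150,60),(125,255,255));roi=np.zeros_like(m);roi[140:240,235:340]=m[140:240,235:340]
cs,_=cv2.findContours(roi,0,1);t=max(cs,key=cv2.contourArea);h=cv2.convexHull(t)
(e,r)=cv2.minEnclosingCircle(h);print(e,r,plane(c,[e],.098),plane(c,[e],.074))
print('rect',cv2.boundingRect(h))
# depth points of cap top
u,v=np.meshgrid(range(235,340),range(140,240));dd=d[140:240,235:340].ravel();s=und(c,np.c_[u.ravel(),v.ravel()]);E=c['extrinsics']
P=(np.c_[s,np.ones(len(s))]*dd[:,None])@E[:3,:3].T+E[:3,3]
k=(P[:,2]>.088)&(P[:,2]<.11);T=P[k];print('top z',np.median(T[:,2]),len(T));
(e2,r2)=cv2.minEnclosingCircle((T[:,:2]*1000).astype(np.float32));print('top circle',e2,r2,np.median(T,0))
# stripe
w=cv2.inRange(hsv,(0,0,110),(180,70,255));hm=np.zeros_like(m);cv2.fillPoly(hm,[h],255);hm=cv2.dilate(hm,np.ones((3,3)));w&=hm
w[:190]=0
ys,xs=np.nonzero(w);S=plane(c,np.c_[xs,ys],float(np.median(T[:,2])))[:,:2];print(len(S))
mu=S.mean(0);vv=np.linalg.svd(S-mu)[2][0];print('stripe mean',mu,'az',np.degrees(np.arctan2(vv[1],vv[0])))
# holder outline
g=cv2.inRange(hsv,(0,0,0),(180,90,85));rr=np.zeros_like(g);rr[115:235,230:340]=g[115:235,230:340]
a=cv2.resize(p[110:230,220:350],(650,600),interpolation=3);cv2.imwrite("pics/w9b.png",a[:,:,::-1])
```

```text
(284.9761047363281, 190.7979278564453) 28.97690773010254 [[0.48379549 0.23636777 0.098     ]] [[0.48910259 0.23422623 0.074     ]]
rect (256, 162, 58, 57)
top z 0.09930970312293003 2717
top circle (485.32122802734375, 235.50613403320312) 27.8208065032959 [0.48366535 0.23612927 0.0993097 ]
86
stripe mean [0.50359844 0.23224388] az -121.27540797936913
```

View pics/w9b.png

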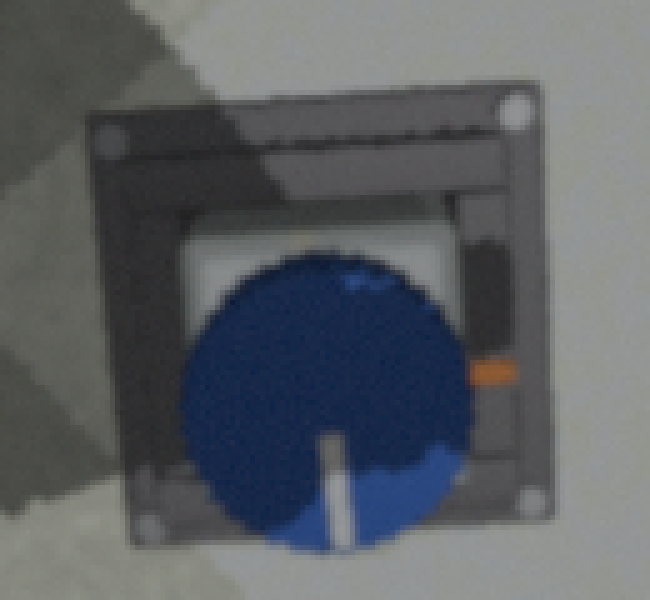

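Run:
```python
from h import *
c,p,d=load("w9")
f=lambda L,z:plane(c,np.array(L,float)/5+[220,110],z)[:,:2]
s=f([[332,435],[343,550]],.098);v=s[1]-s[0];print('stripe',s,np.degrees(np.arctan2(v[1],v[0])))
H=f([[88,118],[538,82],[552,518],[132,548]],.008);print(H,H.mean(0))
for i,j in((0,3),(1,2)): v=H[j]-H[i];print('x az',np.degrees(np.arctan2(v[1],v[0])),np.linalg.norm(v))
for i,j in((0,1),(3,2)): v=H[j]-H[i];print('y az',np.degrees(np.arctan2(v[1],v[0])),np.linalg.norm(v))
print('jar shoulder back edge', f([[185,235],[458,235]],.06))
cc,p,d=load("scene0");hsv=cv2.cvtColor(p,cv2.COLOR_RGB2HSV)
```

```text
stripe [[0.48974211 0.23539246]
 [0.51129332 0.22898659]] -16.554044446459393
[[0.42108338 0.20316547]
 [0.45196663 0.30140157]
 [0.55097398 0.26920971]
 [0.5196977  0.17075848]] [0.48593042 0.23613381]
x az -18.191745767352952 0.1038026781174326
x az -18.011734026213297 0.10410942139700415
y az 72.54800978552453 0.10297623460544743
y az 72.37582960786976 0.10329981029605417
jar shoulder back edge [[0.44921495 0.21988513]
 [0.46975633 0.27092371]]
```

Request:
arm_command --motion '[{"turn":[0,0,0.085],"translation":[0,0,0],"grip":8.5},{"turn":[0,0,0.085],"translation":[0,0,0],"grip":8.5},{"turn":[0,0,0],"translation":[0,-0.14,3.0],"grip":8.5},{"turn":[0,0,0],"translation":[0,0,3.0],"grip":8.5},{"turn":[0,0,0],"translation":[0,0,3.0],"grip":8.5},{"turn":[0,0,0],"translation":[0,0,3.0],"grip":8.5},{"turn":[0,0,0],"translation":[0,0,0.5],"grip":8.5},{"turn":[0,0,0],"translation":[0,0,0],"grip":8.5},{"turn":[0,0,0],"translation":[0,0,0],"grip":8.5},{"turn":[0,0,0],"translation":[0,0,0],"grip":8.5}]'

```text
time: 14.77
tcp_pos: [0.4868, 0.2363, 0.1277]
orientation: [2.743, 1.531, 0.004]
contact_force: [0.5, 0.6, 0.7]
grip_width: 0.0851
```

Run:
```python
from h import *
c,p,d=shot("wrist","w10")
o=sensors.get_obs();print(o['tcp_pos'],o['orientation'],o['contact_force'],o['grip_width'])
```

```text
[0.48685982 0.23631309 0.12775224] [2.74278812 1.53067343 0.00495376] [ 0.92349063  0.16015076 -0.36183306] 0.0843820120842099
```

View pics/w10.png

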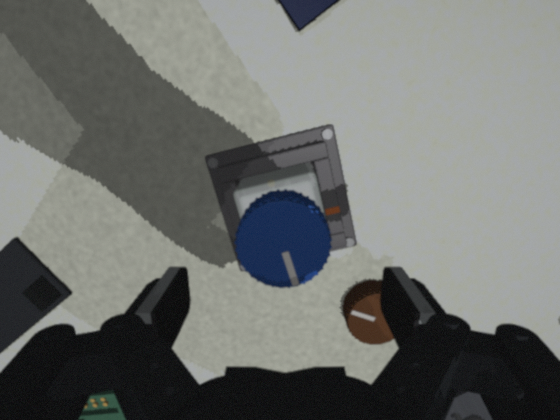

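Run:
```python
from h import *
c,p,d=load("w10")
u0,u1,v0,v1=215,350,170,300
u,v=np.meshgrid(range(u0,u1),range(v0,v1));dd=d[v0:v1,u0:u1].ravel();s=und(c,np.c_[u.ravel(),v.ravel()]);E=c['extrinsics']
P=(np.c_[s,np.ones(len(s))]*dd[:,None])@E[:3,:3].T+E[:3,3]
T=P[(P[:,2]>.092)&(P[:,2]<.105)];print(cv2.minEnclosingCircle((T[:,:2]*1000).astype(np.float32)),np.median(T,0))
hsv=cv2.cvtColor(p,cv2.COLOR_RGB2HSV);m=cv2.inRange(hsv,(105,150,40),(125,255,255));m[:170]=0;m[300:]=0;m[:,:215]=0;m[:,350:]=0
cs,_=cv2.findContours(m,0,1);t=max(cs,key=cv2.contourArea);W=plane(c,t.reshape(-1,2),.098)[:,:2]
print(cv2.minEnclosingCircle((W*1000).astype(np.float32)))
o=sensors.get_obs();a=2*np.arctan2(o['orientation'][1],o['orientation'][0]);print(np.degrees(a))
s=plane(c,[[286,253],[294,284]],.098);w=s[1]-s[0];print('stripe az',np.degrees(np.arctan2(w[1],w[0])),s)
```

```text
((485.4789123535156, 235.87594604492188), 27.875259399414062) [0.48320531 0.23702051 0.09932927]
((482.8977966308594, 237.3887176513672), 28.593748092651367)
58.32933148467356
stripe az -18.297163102480816 [[0.49051053 0.23486018 0.098     ]
 [0.50992573 0.22844028 0.098     ]]
```

Request:
arm_command --motion '[{"turn":[0,0,0],"translation":[-0.1,-0.15,2.0],"grip":8.5},{"turn":[0,0,0],"translation":[0,0,2.2],"grip":8.5},{"turn":[0,0,0],"translation":[0,0,1.4],"grip":8.5},{"turn":[0,0,0],"translation":[0,0,0.8],"grip":8.5},{"turn":[0,0,0],"translation":[0,0,0],"grip":8.5},{"turn":[0,0,0],"translation":[0,0,0],"grip":4.0},{"turn":[0,0,0],"translation":[0,0,0],"grip":4.0},{"turn":[0,0,0],"translation":[0,0,0],"grip":4.0},{"turn":[0,0,0],"translation":[0,0,0],"grip":4.0},{"turn":[0,0,0],"translation":[0,0,0],"grip":4.0}]'

```text
time: 15.65
tcp_pos: [0.4848, 0.2363, 0.0632]
orientation: [2.743, 1.531, 0.004]
contact_force: [-0.4, 1.3, 5.1]
grip_width: 0.052
```

Run:
```python
from h import *
o=sensors.get_obs();print(o['tcp_pos'],o['orientation'],o['contact_force'],o['ft_torque'],o['grip_width'])
c,p,d=shot("wrist","w11");c,q,d=shot("side","s11")
cv2.imwrite("pics/m11.png",np.hstack([p[150:420,130:440],cv2.resize(q[110:200,220:330],(330,270),interpolation=3)])[:,:,::-1])
```

```text
[0.48477518 0.23632136 0.06322811] [2.7430465  1.53099647 0.00411841] [-0.41431419  1.33843602  5.12017987] [0.10771887 0.16181798 0.00288575] 0.05202177563646493
```

View pics/m11.png

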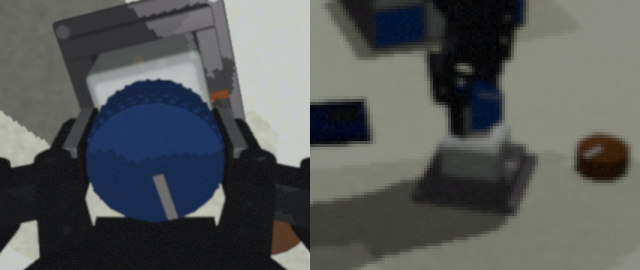

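The cap is gripped across its flats (opening 52 mm) and the jar is in its holder. Now the turn.

Request:
arm_command --motion '[{"turn":[0,0,-0.07],"translation":[0,0,0],"grip":4.0},{"turn":[0,0,-0.07],"translation":[0,0,0],"grip":4.0},{"turn":[0,0,-0.07],"translation":[0,0,0],"grip":4.0},{"turn":[0,0,-0.07],"translation":[0,0,0],"grip":4.0},{"turn":[0,0,-0.07],"translation":[0,0,0],"grip":4.0},{"turn":[0,0,-0.07],"translation":[0,0,0],"grip":4.0},{"turn":[0,0,-0.07],"translation":[0,0,0],"grip":4.0},{"turn":[0,0,-0.07],"translation":[0,0,0],"grip":4.0},{"turn":[0,0,0],"translation":[0,0,0],"grip":4.0},{"turn":[0,0,0],"translation":[0,0,0],"grip":4.0}]'

```text
time: 16.58
tcp_pos: [0.485, 0.2361, 0.0634]
orientation: [2.212, 2.229, 0.004]
contact_force: [0.5, -1.0, 6.9]
grip_width: 0.0522
```

Run:
```python
from h import *
o=sensors.get_obs();print(o['tcp_pos'],o['orientation'],o['contact_force'],o['ft_torque'],o['grip_width'])
print(np.degrees(2*np.arctan2(o['orientation'][1],o['orientation'][0])))
c,p,d=shot("wrist","w12")
cv2.imwrite("pics/w12b.png",p[120:420,100:460,::-1])
```

```text
[0.48498283 0.23613164 0.06343876] [2.21174129 2.2289463  0.00399463] [ 0.49117527 -0.97478598  6.86312021] [-0.17530191  0.08536064  0.14645831] 0.05223582953685347
90.44397177326383
```

View pics/w12b.png

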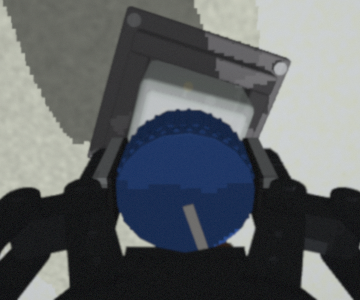

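The holder turned 32° in the view while the stripe kept its place relative to the gripper, so the cap is turning with it. Continuing.

Request:
arm_command --motion '[{"turn":[0,0,-0.08],"translation":[0,0,0],"grip":4.0},{"turn":[0,0,-0.08],"translation":[0,0,0],"grip":4.0},{"turn":[0,0,-0.08],"translation":[0,0,0],"grip":4.0},{"turn":[0,0,-0.08],"translation":[0,0,0],"grip":4.0},{"turn":[0,0,-0.08],"translation":[0,0,0],"grip":4.0},{"turn":[0,0,-0.08],"translation":[0,0,0],"grip":4.0},{"turn":[0,0,-0.08],"translation":[0,0,0],"grip":4.0},{"turn":[0,0,-0.08],"translation":[0,0,0],"grip":4.0},{"turn":[0,0,0],"translation":[0,0,0],"grip":4.0},{"turn":[0,0,0],"translation":[0,0,0],"grip":4.0}]'

```text
time: 17.47
tcp_pos: [0.4853, 0.2362, 0.0641]
orientation: [1.398, 2.81, 0.004]
contact_force: [-2.7, -1.6, 14.1]
grip_width: 0.0522
```

Run:
```python
from h import *
o=sensors.get_obs();print(o['tcp_pos'],o['orientation'],o['contact_force'],o['ft_torque'],o['grip_width'])
a=np.degrees(2*np.arctan2(o['orientation'][1],o['orientation'][0]));print(a)
c,p,d=shot("wrist","w13")
cv2.imwrite("pics/w13b.png",p[120:420,100:460,::-1])
```

```text
[0.48530383 0.23617734 0.06408467] [1.39760522 2.81028781 0.00385061] [-2.68508806 -1.59642452 14.07282932] [-0.34510172  0.39477813  0.09788652] 0.05216088433125457
127.1160777279468
```

View pics/w13b.png

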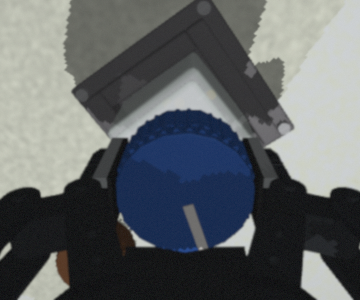

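Run:
```python
from h import *
c,p,d=load("w13");u,v=285,270
zz=d[290,270];s=und(c,[[270,290]])[0];P=c['extrinsics'][:3,:3]@(np.r_[s,1]*zz)+c['extrinsics'][:3,3];print('top',P)
for f in("w12","w13"):
    c,p,d=load(f);L=[[289,327],[305,366]] if f=="w12" else [[288,326],[302,367]]
    s=plane(c,L,float(P[2]));w=s[1]-s[0];print(f,'theta',np.degrees(np.arctan2(w[1],w[0]))+17.8)
```

```text
top [0.47986669 0.22558668 0.10007613]
w12 theta 37.41807736186165
w13 theta 71.0594500564154
```

The stripe is at about 71°, inside the free range, and the upward force has risen to 14 N, which fits a released seal. I'll stop turning and lift slowly.

Request:
arm_command --motion '[{"turn":[0,0,0],"translation":[0,0,-0.1],"grip":4.0},{"turn":[0,0,0],"translation":[0,0,-0.1],"grip":4.0},{"turn":[0,0,0],"translation":[0,0,-0.1],"grip":4.0},{"turn":[0,0,0],"translation":[0,0,-0.1],"grip":4.0},{"turn":[0,0,0],"translation":[0,0,-0.1],"grip":4.0},{"turn":[0,0,0],"translation":[0,0,-0.1],"grip":4.0},{"turn":[0,0,0],"translation":[0,0,0],"grip":4.0},{"turn":[0,0,0],"translation":[0,0,0],"grip":4.0},{"turn":[0,0,0],"translation":[0,0,0],"grip":4.0},{"turn":[0,0,0],"translation":[0,0,0],"grip":4.0}]'

```text
time: 18.35
tcp_pos: [0.4836, 0.2358, 0.0677]
orientation: [-1.4, -2.812, 0.0]
contact_force: [0.2, 0.3, -1.1]
grip_width: 0.0515
```

Run:
```python
from h import *
o=sensors.get_obs();print(o['tcp_pos'],o['orientation'],o['contact_force'],o['ft_torque'],o['grip_width'])
c,q,d=shot("side","s14");c,p,d=shot("scene","c14")
cv2.imwrite("pics/m14.png",np.hstack([cv2.resize(q[100:200,220:330],(352,320),interpolation=3),cv2.resize(p[210:330,310:440],(347,320),interpolation=3)])[:,:,::-1])
```

```text
[0.48359464 0.23576957 0.06768722] [-1.39967607e+00 -2.81236644e+00  2.63553810e-04] [ 0.19376172  0.28961043 -1.14567388] [-0.0229698   0.02882264 -0.04382099] 0.05151359772631233
```

View pics/m14.png

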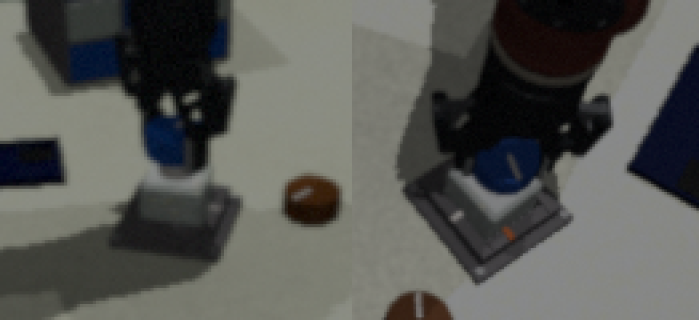

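The jar is seated in both views and the vertical force is only -1.1 N, so the cap is free. Lifting clear.

Request:
arm_command --motion '[{"turn":[0,0,0],"translation":[0,0,-0.4],"grip":4.0},{"turn":[0,0,0],"translation":[0,0,-0.4],"grip":4.0},{"turn":[0,0,0],"translation":[0,0,-0.4],"grip":4.0},{"turn":[0,0,0],"translation":[0,0,-0.4],"grip":4.0},{"turn":[0,0,0],"translation":[0,0,-0.4],"grip":4.0},{"turn":[0,0,0],"translation":[0,0,-0.4],"grip":4.0},{"turn":[0,0,0],"translation":[0,0,-0.2],"grip":4.0},{"turn":[0,0,0],"translation":[0,0,0],"grip":4.0},{"turn":[0,0,0],"translation":[0,0,0],"grip":4.0},{"turn":[0,0,0],"translation":[0,0,0],"grip":4.0}]'

```text
time: 19.28
tcp_pos: [0.4836, 0.2357, 0.0936]
orientation: [-1.4, -2.812, 0.0]
contact_force: [-0.3, 0.1, -0.5]
grip_width: 0.0521
```

Run:
```python
from h import *
o=sensors.get_obs();print(o['tcp_pos'],o['orientation'],o['contact_force'],o['ft_torque'],o['grip_width'])
c,w,d=shot("wrist","w15")
T=[]
for v in range(255,345,6):
  for u in range(235,330,6):
    if w[v,u,2]>w[v,u,0]+25:
        s=und(c,[[u,v]])[0];P=c['extrinsics'][:3,:3]@(np.r_[s,1]*d[v,u])+c['extrinsics'][:3,3];T.append(P)
T=np.array(T);T=T[abs(T[:,2]-np.median(T[:,2]))<.004];A=np.linalg.lstsq(np.c_[T[:,:2]-T[:,:2].mean(0),np.ones(len(T))],T[:,2],rcond=None)[0]
print('cap top',T.mean(0),'tilt',np.degrees(A[:2]),len(T))
c,q,d=shot("side","s15");c,p,d=shot("scene","c15")
cv2.imwrite("pics/m15.png",np.hstack([cv2.resize(q[100:200,220:330],(396,360),interpolation=3),cv2.resize(p[210:330,310:440],(390,360),interpolation=3)])[:,:,::-1])
cv2.imwrite("pics/w15b.png",w[120:420,100:460,::-1])
cv2.imwrite("pics/t15.png",cv2.resize(p[210:275,190:260],(560,520),interpolation=3)[:,:,::-1])
```

```text
[0.4835519  0.23572357 0.0936336 ] [-1.39978506e+00 -2.81226544e+00  3.35699568e-04] [-0.28666365  0.12535529 -0.50006778] [-0.00528735 -0.01478648  0.0087313 ] 0.052087552255952865
cap top [0.47874247 0.23023592 0.1295767 ] tilt [-0.35655291  0.16949186] 227
```

View pics/m15.png

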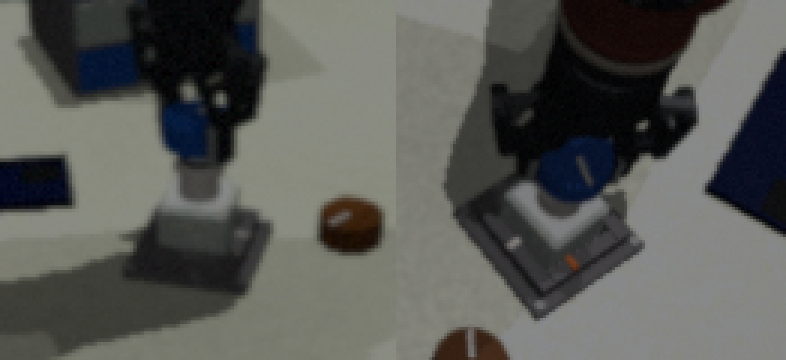

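View pics/w15b.png

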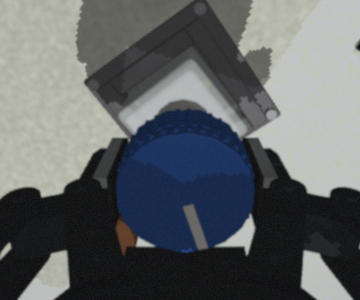

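View pics/t15.png

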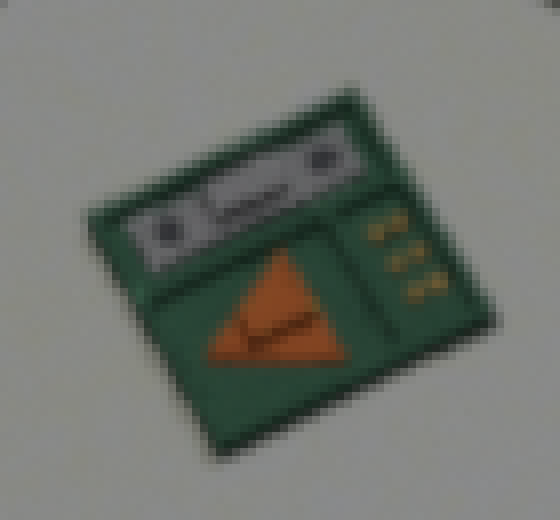

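The cap is level and clear, with its lower edge at about jar z 0.097. The jar is seated and both parts are in place. Handing in.

Run:
```python
from bench import ctrl,sensors
print(ctrl.hand_in());print(sensors.get_obs()['time'])
```

```text
the job is handed in; nothing more can be done
None
the job is handed in; nothing more can be done
```

The job is handed in after about 19.4 s of the 64 s allowed, and my last checks showed every condition met. The system reports no verdict.

- **Parts:** the bracket lies in the long compartment and the pry tool lies on the painted triangle, pointing along tray +x. Both are released. The pry measured within about 1 mm of its slot. I checked the bracket's final position by eye only, not by measurement.
- **Cap turn:** I turned the cap anticlockwise to about 71° by the stripe, then stopped. The upward force rose to 14 N, then fell to about -1 N after a small lift, so the threads had let go.
- **Cap lift:** I raised it about 30 mm straight up. It is still gripped (opening 52 mm) and level within 0.5°. Its lower edge is at about 0.097 m in the jar frame, roughly 11 mm above the sprung seal.
- **Jar and bystanders:** the jar still sits in its holder in all three views. The arm never went near the phone case or glass panel. I did not re-measure their positions at the end.
- **Disagreement:** the gripper read 9 mm on the 12 mm ribs, but depth and pictures confirmed both grasps were good.

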